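# Wring a thermal block onto the platen of a heating stage and lock it with the T-clamp

## Task

Wring the aluminium thermal block onto the heating stage: keeping its flat underside down on the deck all the way, slide it until it covers the platen exactly, squarely against both the back stop and the side stop. Then drop the T-clamp's foot into the open slot in front of the middle of the block until its collar rests on the deck, turn it a quarter turn so that its cross bar reaches over the block's front ledge, and let go. Leave the reagent bottle and the petri dish where they are.

Things in the scene. Friction and masses are not known exactly. Their poses are not given: they have to be found in the camera images.
- thermal_stage: Heating stage, fixed: white bench unit 196 x 209 mm with a flat metal deck 40 mm above the desk. Origin on its underside; x to the back stop, y to its left. In its frame (mm): deck x -80..94, y -55..105, open in front and at left. Back stop: low wall, face at x = 94, 20 mm above the deck. Side stop: left face (y = -55) of the control console y -100..-55, up to 27 mm above the deck.
- platen (a point): Centre of the platen, a lapped plate of 84 x 110 mm flush in the deck, in the corner of the two stops; point on its top face, 40 mm above the desk; axes as the stage's (+x to the back stop, -y to the side stop). The block is home when its origin lies on this point and their x axes agree.
- slot (a point): T-slot across the deck: point at deck height on the centre line of its mouth, 66 mm before the platen's centre; the slot runs along y, +x points to the platen. Mouth 24 mm wide; under 7 mm thick lips a cavity 58 mm wide reaches 26 mm below the deck. Until the block is home it lies over the slot; then its front is 24 mm from this point.
- thermal_block: Thermal block, loose, aluminium with 15 tube wells, about 0.6 kg, 84 (x) x 110 (y) x 36 mm high; too wide to grasp, pushing it takes 1 to 3 N. Origin: centre of its flat underside; x points to its rear. The front part x -42..-20 is a ledge 15 mm high, the rest is 36 mm high. Starts askew (to 9 degrees) on the deck, 35 to 55 mm short of the back stop and 15 to 35 mm from the side stop.
- clamp_grip (a point): T-clamp, loose, upright on the desk: centre of its black grip, 74 mm above the foot's underside. Grip 14 mm thick (y), 44 long (x), 45 to 103 mm up. Below it a steel cross bar 76 x 16 mm (35 to 45 mm up), round collar of 34 mm (underside 18 mm up), 16 mm neck and foot 46 (x) x 18 (y) x 9 mm; all along x, ends alike. It enters the slot with x along it; seated, this point is 56 mm above the deck.
- bottle_mid (a point): Bystander: white reagent bottle with a red cap, 40 mm across, 85 mm high; point on its axis 40 mm above the desk. Bottle and T-clamp stand on either side of the stage; which is where varies.
- petri_dish: Bystander: closed petri dish, 58 mm across and 15 mm high, on the desk; origin under its centre.
Mind the look-alikes: they are no part of the job. What is shaped like the part that bears clamp_grip but red is not meant.

How it is judged:
On the way, in this order (a step that is already met when the one before it is completed fails the run):
1. the thermal block lies flat and square on the platen, against both stops (x of thermal_block in the frame of platen between -0.003 and 0.003 m and y of thermal_block in the frame of platen between -0.003 and 0.003 m and z of thermal_block in the frame of platen below 0.003 m and angle between the x axis of thermal_block and the x axis of platen, either way round below 0.035 rad), for 0.2 s.
2. the T-clamp's foot is down in the slot in front of the block, collar on the deck, bar along the slot (all of step 1 and x of clamp_grip in the frame of slot between -0.008 and 0.008 m and y of clamp_grip in the frame of slot between -0.045 and 0.045 m and z of clamp_grip in the frame of slot below 0.0595 m and angle between clamp_grip's own z axis and vertical below 0.1 rad and angle between the x axis of clamp_grip and the y axis of platen, either way round below 0.3 rad), for 0.1 s.
At the end, for the whole second after the job is handed in: The thermal block lies on the platen within 3 mm in x and y and 2 degrees; the T-clamp stands upright in the slot, collar on the deck, within 45 mm of the middle of the block, with its bar across the slot and over the block's ledge within 15 degrees; all at rest (all of step 1 and x of clamp_grip in the frame of slot between -0.008 and 0.008 m and y of clamp_grip in the frame of slot between -0.045 and 0.045 m and z of clamp_grip in the frame of slot below 0.0595 m and angle between clamp_grip's own z axis and vertical below 0.1 rad and angle between the x axis of clamp_grip and the x axis of platen, either way round below 0.26 rad and linear speed of thermal_block below 0.01 m/s); the robot touches nothing.
It fails at once if the thermal block is lifted or tipped off the deck (angle between thermal_block's own z axis and vertical above 0.1 rad or z of thermal_block in the frame of platen above 0.006 m).
It fails at once if the reagent bottle or the petri dish is pushed away or knocked over (distance of any of bottle_mid, petri_dish from where it was at the start of the episode above 0.02 m).
It also fails if it takes over 64 s, if anything falls off the work surface, if the arm or the gripper's body presses on something with over 40 N, if the wrist force passes 120 N, or if a joint passes its speed limit or range.

## Robot

A 6-joint arm with a two-finger parallel gripper is mounted at the origin on a cart in front of the work surface, level with it; the furniture and walls round the work are solid. World frame = base frame: x ahead of the robot, y to its left, z up, the work surface at z = 0. Lengths are in m, angles in rad, forces in N, time in s.
With the tool pointing down it reaches from about 0.4 to 0.825 m from the base axis. Payload 7 kg.
Tool frame: the origin (TCP) lies midway between the tips of the shut fingers; the grasp point (between the pads) lies arm.hold_point_z behind it (arm.hold_point_z is the distance from the TCP to the grasp point, in m); z points along the fingers, y is the line along which they close (so a half turn about z gives the same grasp; the last joint's range is limited). The gripper opens to 88 mm and grips with 3 to 60 N. Pads are 19 mm wide; open, the fingers measure 130 mm over their backs; the gripper's body (78 mm by 193 mm) begins 47 mm behind the grasp point.
Start: joints at [-0.955, 0.359, 0.012, 0, -1.224, -0.288], TCP at [0.217, -0.639, 0.227] pointing down, gripper open.
Joint ranges: [-3.07, 3.07], [-1.43, 2.12], [-1.02, 1.25], [-3.03, 1.67], [-3.05, -0], [-3.03, 3.03]. Speed limits (rad/s): [2.39, 2.39, 3.01, 3.14, 3.14, 3.14].

## Interface

Orientations are given as [roll, pitch, yaw] about the fixed x, y, z axes, in that order (R = Rz(yaw) Ry(pitch) Rx(roll)).
In Python, from station import arm gives the robot as it stands.
- The arm moves only by the shell command python3 -m crank 'ROWS' [OPENING] [FORCE]. ROWS is JSON, a list that holds one entry, the list of rows, each a list of 4 numbers: the shift along the tool's x, y, z in units of 25 mm (1.0 is 25 mm), then the turn about the tool's z in units of 5 degrees (1.0 is 5 degrees). A call has 1 to 12 rows; each row is the pose to reach, as a shift and turn from the pose commanded when the call began, along the tool's axes at that moment; what a row does not reach only later rows make up. A row lasts 1/8 s, in which the tool goes at most 62.5 mm and 10.7 degrees, less where a joint would pass 70% of its speed; a pose out of reach is approached as far as the arm can. A call with a gripper value outside its range is refused whole. OPENING is the closure, from 0 (fully open) to 1 (shut), set as the call begins (- or left out, the last holds). The fingers move at their own pace and stop on an object; FORCE is the grip in N (left out, the last holds). Time passes only in rows, so rows that repeat a pose let the fingers close. It gives the time, the measured TCP pose, the force, the opening and the grip force at its end, in the units of the state.
- arm.get_state(): the state, without advancing time (a new reading comes with each control period).
- arm.grab_frame(name): name is "side" or "top"; returns (picture, depth): 420x560x3 uint8, red, green, blue; 420x560 float32, m along the optical axis (not along the pixel's ray), 0 where there is no reading.
- arm.get_calibration(name): a dict with "mtx" (3x3 intrinsics, pixels), "R" (3x3) and "t" (3): a world point X has camera coordinates R X + t. Camera axes: x right, y down, z forward; pixel columns grow to the right and rows downward; lengths in m; the calibration is good to about 2 mm. A picture is of the moment at which its call begins. get_calibration takes no time and is no camera call.
- arm.job_done(): hands the job in; it is judged then, once.
Trained networks look in the newest picture that a camera, given by its name, has taken for a name from the list of things; names that differ only in an ending like _2 or _b are one class to them, and where a whole thing is asked for, a point or a joint stands for the part that bears it (a point fixed in the world has none). Each returns a list of dicts, best first, with "score" (0 to 1); they miss things now and then, are a little off and sometimes report something else, mostly with a low value. They report only what shows in the picture. A call takes as long as a camera call. They do not tell look-alikes from the thing itself.
- arm.recognise(thing, camera): "extent" ([left, top, width, height] in pixels, round what is visible of it).
- arm.trace(thing, camera): "mask" (420x560 bool, what is visible of it) and "extent" ([left, top, width, height] in pixels, round what is visible of it).
The state is a dict: "t": time; "q": joint angles; "qd": joint speeds; "joint_efforts": joint torques, N m; "eef_pos": TCP position; "ee_rot": TCP orientation; "force": force on the tool from outside, world axes, zero at the start; "moment": the same for the moment, N m; "width": finger opening in m; "gripper_force": force on a finger pad.
Only numpy, scipy, OpenCV 4.12 (cv2) and the standard library are available. Lean on these libraries where they do the work, as an engineer would, in place of code of your own. Each camera call takes 0.05 s, during which the arm holds its last target. There are 200 camera calls.

## Working session

There is one attempt and no reset: what is moved stays moved. The work goes in short steps, Python scripts to look and compute and a shell command to move; the robot and the scene stay as the last step left them, time stands still between calls to the robot, and variables do not carry over. Pictures are saved under pics/ and viewed, at most 10 in all, crops included, and the job is handed in when it is done.

```bash
mkdir -p pics; ls; python3 - <<'E'
from station import arm
import cv2,numpy as np
for n in("top","side"):
    p,d=arm.grab_frame(n); cv2.imwrite(f"pics/{n}0.png",p[:,:,::-1]); np.savez(f"{n}0.npz",p=p,d=d)
    c=arm.get_calibration(n); print(n,c["mtx"].tolist(),np.round(-c["R"].T@c["t"],3),np.round(c["R"],3).tolist())
    for th in("thermal_stage","thermal_block","clamp_grip","bottle_mid","petri_dish"):
        print(th,[(round(r["score"],2),r["extent"]) for r in arm.recognise(th,n)])
s=arm.get_state();print(s,arm.hold_point_z)
E
```

```text
pics
top [[441.9720791792613, 0.0, 284.70479568818337], [0.0, 441.9720791792613, 211.7136513802564], [0.0, 0.0, 1.0]] [ 0.413 -0.007  1.26 ] [[-0.027, -1.0, 0.016], [-0.986, 0.024, -0.166], [0.165, -0.021, -0.986]]
thermal_stage [(0.75, [230.4, 201.7, 82.2, 84.6])]
thermal_block [(0.81, [240.9, 223.2, 44.2, 39.5]), (0.68, [142.9, 265.1, 23.5, 19.0])]
clamp_grip [(0.79, [142.8, 264.5, 21.9, 19.0]), (0.79, [196.0, 143.8, 9.3, 32.9])]
bottle_mid [(0.78, [339.9, 261.7, 16.9, 12.0])]
petri_dish [(0.77, [402.3, 236.2, 20.1, 16.1])]
side [[487.39668380582924, 0.0, 276.92832256967733], [0.0, 487.39668380582924, 212.01942358810632], [0.0, 0.0, 1.0]] [0.116 0.85  0.789] [[-0.876, -0.482, -0.007], [-0.269, 0.5, -0.823], [0.4, -0.719, -0.568]]
thermal_stage [(0.74, [247.4, 208.1, 98.4, 89.6])]
thermal_block [(0.58, [266.1, 225.1, 50.1, 41.1])]
clamp_grip [(0.91, [154.5, 239.4, 28.9, 40.1]), (0.76, [235.8, 321.2, 43.5, 49.0])]
bottle_mid [(0.67, [348.0, 190.8, 15.6, 35.1])]
petri_dish [(0.78, [348.7, 174.8, 19.6, 15.8])]
{'t': 0.6, 'q': array([-9.54918072e-01,  3.58566355e-01,  1.18940580e-02, -1.06935159e-05,
       -1.22409538e+00, -2.88081930e-01]), 'qd': array([ 1.56988909e-03, -2.01130062e-04, -8.81039933e-04,  2.87891597e-05,
       -3.07452432e-04, -2.42517295e-04]), 'joint_efforts': array([ 8.75848364e-04, -5.81989825e+01,  2.93179911e+01,  6.99968264e+00,
        1.23969815e-02,  1.03310487e-05]), 'eef_pos': array([ 0.21728638, -0.63904335,  0.2265785 ]), 'ee_rot': array([-3.14156804e+00,  1.77833229e-05, -2.81379996e+00]), 'force': array([ 0.00701043,  0.30661037, -0.00146853]), 'moment': array([ 0.06509295,  0.02468338, -0.01636873]), 'gripper_force': 0.0, 'width': 0.0876119955186341} 0.0188
```

View pics/top0.png

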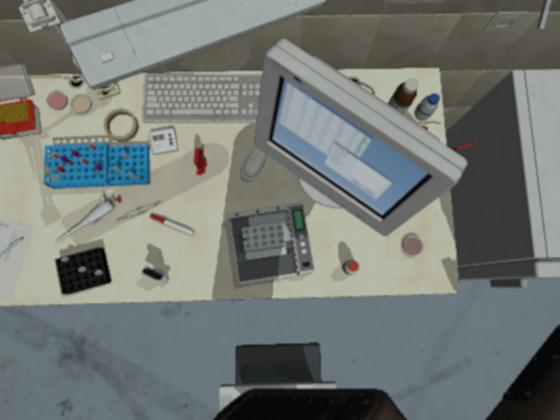

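View pics/side0.png

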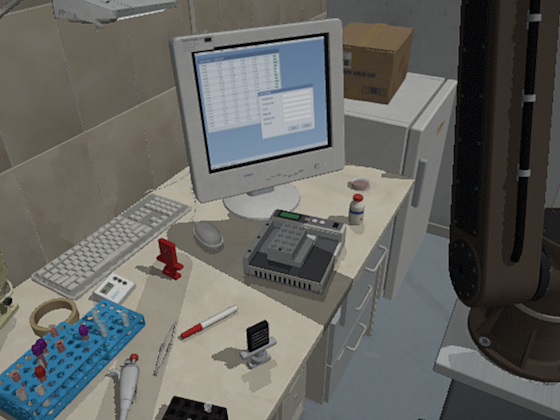

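```bash
cat > h.py <<'E'
import numpy as np,cv2
from station import arm
def cloud(n,d):
    c=arm.get_calibration(n);K=c["mtx"];v,u=np.mgrid[:420,:560]
    P=np.stack([(u-K[0,2])/K[0,0]*d,(v-K[1,2])/K[1,1]*d,d],-1)
    return (P-c["t"])@c["R"]   # R^T(P-t)
def proj(n,X):
    c=arm.get_calibration(n);q=(np.asarray(X)@c["R"].T+c["t"])@c["mtx"].T
    return q[...,:2]/q[...,2:]
E
python3 - <<'E'
from h import *
tiles=[]
for n,(a,b,w,h) in (("top",(222,190,100,105)),("side",(235,195,120,110))):
    f=np.load(f"{n}0.npz");X=cloud(n,f["d"]);z=X[...,2]
    R=X[b:b+h,a:a+w].reshape(-1,3)
    print(n,np.histogram(R[:,2],np.arange(0,.1,.004)))
    for lo,hi in((.035,.045),(.05,.057),(.072,.082),(.063,.071)):
        m=(R[:,2]>lo)&(R[:,2]<hi)
        q=R[m][:,:2]
        print(lo,m.sum(),np.round(cv2.minAreaRect((q*1000).astype(np.float32)),1) if 0 else cv2.minAreaRect((q*1000).astype(np.float32)))
    im=f["p"][b:b+h,a:a+w,::-1];zz=np.clip(z[b:b+h,a:a+w]*2500,0,255).astype(np.uint8)
    t=np.hstack([cv2.resize(im,(400,300),interpolation=cv2.INTER_CUBIC),cv2.resize(cv2.applyColorMap(zz,cv2.COLORMAP_JET),(400,300),interpolation=0)]);tiles.append(t)
    for th in("clamp_grip","bottle_mid","petri_dish"):
        for r in arm.trace(th,n):
            q=X[r["mask"]&(z>.003)]
            print(th,round(r["score"],2),r["extent"],np.round(np.median(q,0),3),np.round(q.min(0),3),np.round(q.max(0),3))
cv2.imwrite("pics/tiles.png",np.vstack(tiles))
E
```

```text
top (array([2194,  299,   89,  153,   64,   11,    1,   12,  208, 1100, 1033,
        212,  120,  272,  325,  589,  602,  126,  343,  313,   38,    0,
          0,    0]), array([0.   , 0.004, 0.008, 0.012, 0.016, 0.02 , 0.024, 0.028, 0.032,
       0.036, 0.04 , 0.044, 0.048, 0.052, 0.056, 0.06 , 0.064, 0.068,
       0.072, 0.076, 0.08 , 0.084, 0.088, 0.092, 0.096]))
0.035 2333 ((523.6930541992188, 17.54454803466797), (182.8504180908203, 190.69903564453125), 7.675260066986084)
0.05 405 ((560.014404296875, 20.00469970703125), (216.97994995117188, 168.64755249023438), 75.30565643310547)
0.072 691 ((545.8886108398438, 27.800121307373047), (62.24827575683594, 109.8267593383789), 6.4838547706604)
0.063 882 ((530.7276611328125, 7.22564697265625), (194.95669555664062, 202.37615966796875), 8.097146987915039)
bottle_mid 0.74 [340.2, 259.4, 15.4, 16.1] [ 0.458 -0.203  0.066] [ 0.413 -0.227  0.017] [ 0.478 -0.007  1.26 ]
petri_dish 0.82 [403.8, 235.1, 20.5, 19.9] [ 0.516 -0.394  0.015] [ 0.489 -0.427  0.003] [ 0.547 -0.366  0.023]
side (array([3459,  215,  228,  436,  495,  517,  345,  147,  18
[... 467 characters left out ...]
), (358.6597900390625, 162.12139892578125), 72.34197998046875)
0.072 717 ((530.41455078125, -60.01786804199219), (302.49462890625, 89.50206756591797), 80.33016967773438)
0.063 907 ((537.419921875, -41.01625061035156), (192.52638244628906, 303.15228271484375), 8.1315336227417)
clamp_grip 0.75 [239.0, 321.2, 38.0, 49.3] [0.451 0.332 0.055] [0.116 0.262 0.003] [0.476 0.85  0.789]
clamp_grip 0.59 [156.7, 238.5, 27.1, 41.2] [0.76  0.212 0.056] [0.116 0.199 0.004] [0.802 0.85  0.789]
bottle_mid 0.67 [346.7, 193.2, 19.5, 33.1] [ 0.455 -0.195  0.048] [ 0.116 -0.219  0.003] [0.48  0.85  0.789]
petri_dish 0.59 [348.2, 175.4, 19.0, 16.9] [ 0.514 -0.385  0.015] [ 0.116 -0.423  0.004] [0.542 0.85  0.789]
```

View pics/tiles.png

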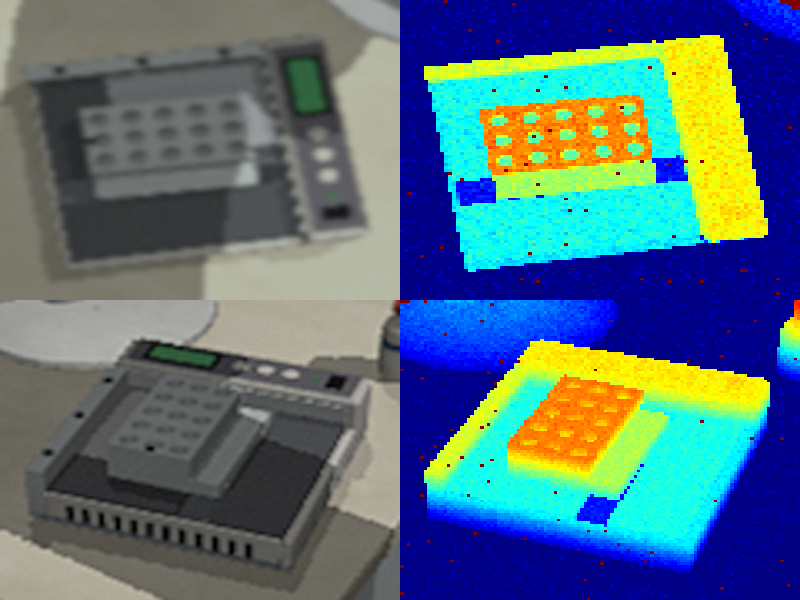

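```bash
cat > fit.py <<'E'
from h import *
from scipy.optimize import minimize
def cast(o,D,boxes):
    best=np.full(len(D),np.inf)
    for b in boxes:
        lo=np.array(b[::2]);hi=np.array(b[1::2])
        with np.errstate(all="ignore"):
            t1=(lo-o)/D;t2=(hi-o)/D
        tn=np.minimum(t1,t2).max(1);tf=np.maximum(t1,t2).min(1)
        best=np.where((tn<tf)&(tn>0),np.minimum(best,tn),best)
    return best
def loc(o,D,x,y,a):
    c,s=np.cos(a),np.sin(a);M=np.array([[c,s,0],[-s,c,0],[0,0,1]])
    return M@(o-np.array([x,y,0])),D@M.T
def stage(xf,xb,yl,yr):
    yy=(-.055,yl)
    return [(xf,.094,*yy,0,.014),(xf,-.043,*yy,.014,.04),(.015,.094,*yy,.014,.04),(-.043,-.026,*yy,.033,.04),(-.002,.015,*yy,.033,.04),
      (.094,xb,yr,yl,0,.06),(xf,xb,yr,-.055,0,.067)]
BLK=[(-.042,-.02,-.055,.055,0,.015),(-.02,.042,-.055,.055,0,.036)]
def rays(n,d,box):
    c=arm.get_calibration(n);K=c["mtx"];a,b,w,h=box
    v,u=np.mgrid[b:b+h,a:a+w];D=np.stack([(u-K[0,2])/K[0,0],(v-K[1,2])/K[1,1],np.ones(u.shape)],-1).reshape(-1,3)@c["R"]
    dd=d[b:b+h,a:a+w].ravel();k=dd>0.1
    return -c["R"].T@c["t"],D[k],dd[k]
def pred(p,o,D):
    x,y,a,bx,by,ba,dz,xf,xb,yl,yr=p
    o=o+np.array([0,0,dz])
    os,Ds=loc(o,D,x,y,a);t=cast(os,Ds,stage(xf,xb,yl,yr))
    ob,Db=loc(os-np.array([.052,0,.04]),Ds,bx,by,ba)
    t=np.minimum(t,cast(ob,Db,BLK))
    return np.minimum(t,-o[2]/D[:,2])
p0=np.array([.53,.01,.14,-.03,.02,-.02,0,-.085,.106,.107,-.1])
def fit(n,d,box,p0=p0,free=range(11)):
    o,D,dd=rays(n,d,box);free=list(free)
    def cost(q):
        p=p0.copy();p[free]=q
        return np.minimum(np.abs(pred(p,o,D)-dd),.012).mean()*1000
    q=p0[free];sc=np.array([.008,.008,.03,.01,.01,.03,.002,.006,.006,.006,.006])[free]
    for k in(1,.4,.15):
        S=np.vstack([q]+[q+k*s*np.eye(len(free))[i] for i,s in enumerate(sc)])
        r=minimize(cost,q,method="Nelder-Mead",options=dict(initial_simplex=S,maxfev=1500,xatol=1e-5,fatol=1e-5));q=r.x
    p=p0.copy();p[free]=q;return p,r.fun
def world(p,X):
    c,s=np.cos(p[2]),np.sin(p[2]);return np.array([p[0]+c*X[0]-s*X[1],p[1]+s*X[0]+c*X[1]])
E
cat > r1.py <<'E'
from fit import *
np.set_printoptions(suppress=True,precision=4)
for n,b in(("top",(228,195,92,98)),("side",(243,203,104,98))):
    p,f=fit(n,np.load(n+"0.npz")["d"],b);print(n,round(f,2),p);np.save("p_"+n,p)
    print("platen",world(p,(.052,0)),"slot",world(p,(-.014,0)))
f=np.load("side0.npz");X=cloud("side",f["d"]);R=X[318:375,230:285].reshape(-1,3)
for lo,hi in((.047,.099),(.037,.047),(.099,.115),(.003,.012)):
    m=(R[:,2]>lo)&(R[:,2]<hi)&(R[:,1]>.25)&(R[:,1]<.4)&(R[:,0]>.4)&(R[:,0]<.52)
    print(lo,m.sum(),np.median(R[m],0),cv2.minAreaRect((R[m][:,:2]*1000).astype(np.float32)))
f=np.load("top0.npz");X=cloud("top",f["d"]);R=X[255:292,135:175].reshape(-1,3)
for lo,hi in((.098,.112),(.037,.05)):
    m=(R[:,2]>lo)&(R[:,2]<hi)
    print("top",lo,m.sum(),np.median(R[m],0),cv2.minAreaRect((R[m][:,:2]*1000).astype(np.float32)))
E
time python3 r1.py
```

```text
top 2.52 [ 0.5224  0.0027  0.1345 -0.0361  0.0221 -0.0236  0.0003 -0.088   0.1076
  0.1098 -0.098 ]
platen [0.5739 0.0097] slot [0.5085 0.0008]
side 3.05 [ 0.5224  0.0029  0.1347 -0.0359  0.0221 -0.0258 -0.0005 -0.0879  0.1072
  0.1103 -0.0941]
platen [0.5739 0.0099] slot [0.5085 0.001 ]
0.047 414 [0.4505 0.331  0.0732] ((452.6020812988281, 326.3741455078125), (73.22277069091797, 14.623617172241211), 59.41953659057617)
0.037 206 [0.4515 0.333  0.0442] ((453.4417419433594, 325.39599609375), (75.38895416259766, 18.08510398864746), 59.232521057128906)
0.099 151 [0.453  0.3276 0.1028] ((453.7086486816406, 325.3572082519531), (43.110084533691406, 16.432472229003906), 59.80745315551758)
0.003 180 [0.452  0.3332 0.006 ] ((471.2471618652344, 299.8538818359375), (108.95899963378906, 116.3388900756836), 28.26510238647461)
top 0.098 91 [0.4548 0.3229 0.1018] ((454.4549865722656, 322.7728576660156), (42.55002975463867, 13.86746597290039), 62.36143493652344)
top 0.037 64 [0.4453 0.3022 0.0438] ((455.96136474609375, 322.5673522949219), (74.77996826171875, 15.281196594238281), 58.2501220703125)
real	0m31.945s
user	0m31.854s
sys	0m0.458s
```

```bash
cat > go.py <<'E'
import sys
from h import *
from scipy.spatial.transform import Rotation as Ro
S=np.array([.5224,.0028]);A=.1346
def rel(target,yawdeg):
    s=arm.get_state();Rm=Ro.from_euler("xyz",s["ee_rot"]).as_matrix()
    d=Rm.T@(np.asarray(target)-s["eef_pos"])/.025
    cur=np.degrees(np.arctan2(Rm[1,0],Rm[0,0]));t=-((yawdeg-cur+180)%360-180)/5
    print("t",round(s["t"],2),"eef",np.round(s["eef_pos"],4),"yaw",round(cur,2),"F",np.round(s["force"],1),"w",round(s["width"],4),"q6",round(s["q"][5],2))
    print("rows unit shift",np.round(d,3),"turn",round(t,3))
def st(x,y,z):   # stage mm -> world
    c,s=np.cos(A),np.sin(A);x/=1e3;y/=1e3
    return [S[0]+c*x-s*y,S[1]+s*x+c*y,z/1e3]
def where():
    e=arm.get_state()["eef_pos"];d=e[:2]-S;c,s=np.cos(A),np.sin(A)
    print("tcp stage mm",np.round([1e3*(c*d[0]+s*d[1]),1e3*(-s*d[0]+c*d[1]),1e3*e[2]],1))
if __name__=="__main__":   # mode x y z yaw(stage-relative for st, deg)
    v=[float(a) for a in sys.argv[2:]]
    where()
    if sys.argv[1]=="st": rel(st(*v[:3]),v[3]+np.degrees(A))
    else: rel(np.array(v[:3])/1e3,v[3])
E
python3 - <<'E'
from h import *
for n in("top","side"):
    X=cloud(n,np.load(n+"0.npz")["d"]).reshape(-1,3)
    m=(X[:,2]>.1)&(X[:,2]<.7)&(X[:,0]>.3)&(X[:,0]<.85)&(abs(X[:,1])<.45);q=X[m]
    for y in np.arange(-.45,.45,.075):
        k=q[(q[:,1]>=y)&(q[:,1]<y+.075)]
        if len(k): i=np.argsort(k[:,0])[:5][-1]; print(n,round(y,3),len(k),"minx",np.round(k[i],3),"minz at x<.7",np.round(k[k[:,0]<.72][:,2].min(),3) if (k[:,0]<.72).any() else None)
E
python3 go.py st -55 22 200 180; python3 go.py st -55 22 47 180
```

```text
top -0.45 155 minx [ 0.331 -0.375  0.643] minz at x<.7 0.625
top -0.375 2426 minx [ 0.3   -0.344  0.692] minz at x<.7 0.191
top -0.3 5372 minx [ 0.537 -0.286  0.117] minz at x<.7 0.107
top -0.225 4961 minx [ 0.586 -0.223  0.134] minz at x<.7 0.108
top -0.15 4756 minx [ 0.643 -0.149  0.122] minz at x<.7 0.105
top -0.075 4233 minx [ 0.699 -0.072  0.119] minz at x<.7 0.109
top 0.0 1683 minx [0.756 0.002 0.118] minz at x<.7 None
top 0.075 1710 minx [0.784 0.148 0.585] minz at x<.7 None
top 0.15 3341 minx [0.747 0.223 0.605] minz at x<.7 None
top 0.225 3600 minx [0.724 0.271 0.607] minz at x<.7 None
top 0.3 1096 minx [0.444 0.307 0.104] minz at x<.7 0.1
side -0.375 829 minx [ 0.55  -0.302  0.222] minz at x<.7 0.187
side -0.3 5543 minx [ 0.536 -0.284  0.129] minz at x<.7 0.106
side -0.225 5392 minx [ 0.584 -0.223  0.125] minz at x<.7 0.103
side -0.15 5776 minx [ 0.639 -0.146  0.111] minz at x<.7 0.105
side -0.075 5741 minx [ 0.695 -0.073  0.122] minz at x<.7 0.105
side 0.0 2965 minx [0.752 0.006 0.118] minz at x<.7 None
side 0.075 210 minx [0.786 0.145 0.593] minz at x<.7 None
side 0.15 380 minx [0.747 0.223 0.607] minz at x<.7 None
side 0.225 1074 minx [0.723 0.278 0.609] minz at x<.7 None
side 0.3 777 minx [0.442 0.307 0.101] minz at x<.7 0.1
side 0.375 4 minx [0.849 0.376 0.62 ] minz at x<.7 None
tcp stage mm [-388.5 -595.1  226.6]
t 0.9 eef [ 0.2173 -0.639   0.2266] yaw -161.22 F [ 0.  -0.2  0. ] w 0.0876 q6 -0.29
rows unit shift [-17.829  21.663   1.063] turn 2.214
tcp stage mm [-388.5 -595.1  226.6]
t 0.9 eef [ 0.2173 -0.639   0.2266] yaw -161.22 F [ 0.  -0.2  0. ] w 0.0876 q6 -0.29
rows unit shift [-17.829  21.663   7.183] turn 2.214
```

```bash
python3 -m crank '[[[-1.8,2.2,0,0.2],[-3.6,4.4,0,0.4],[-5.4,6.6,0,0.7],[-7.2,8.8,0,1],[-9,11,0,1.3],[-10.8,13.2,0,1.6],[-12.6,15.4,0,1.9],[-14.4,17.6,0,2.2],[-16.2,19.8,0,2.2],[-17.8,21.7,0,2.2],[-17.8,21.7,0,2.2],[-17.8,21.7,1,2.2]]]' 0.6 20; python3 go.py st -55 22 47 180
```

```text
t: 2.4
eef_pos: [0.4663, 0.0215, 0.203]
ee_rot: [3.141, 0.005, -3.002]
force: [-0.4, -0.2, -1.2]
width: 0.0353
gripper_force: 0.0
tcp stage mm [-53.  26. 203.]
t 2.4 eef [0.4663 0.0215 0.203 ] yaw -171.99 F [-0.4 -0.2 -1.2] w 0.0353 q6 -1.9
rows unit shift [ 0.108 -0.166  6.238] turn 0.059
```

```bash
python3 -m crank '[[[0.06,0,1.5,0],[0.06,0,3,0],[0.06,0,4.5,0],[0.06,0,5.5,0],[0.06,0,6.1,0],[0.06,0,6.2,0],[0.06,0,6.2,0]]]'; python3 go.py st -40 22 47 180;python3 go.py st 0.5 22 47 180
```

```text
t: 3.28
eef_pos: [0.4628, 0.0178, 0.047]
ee_rot: [3.142, 0.001, -3.006]
force: [-1.0, 0.2, -0.2]
width: 0.0351
gripper_force: 0.0
tcp stage mm [-57.   22.8  47. ]
t 3.27 eef [0.4628 0.0178 0.047 ] yaw -172.21 F [-1.   0.2 -0.2] w 0.0351 q6 -1.9
rows unit shift [-0.681 -0.034  0.   ] turn 0.016
tcp stage mm [-57.   22.8  47. ]
t 3.27 eef [0.4628 0.0178 0.047 ] yaw -172.21 F [-1.   0.2 -0.2] w 0.0351 q6 -1.9
rows unit shift [-2.301e+00 -3.600e-02  1.000e-03] turn 0.016
```

```bash
python3 -m crank '[[[-0.4,0,0,0],[-0.7,0,0,0],[-0.85,0,0,0],[-1.05,0,0,0],[-1.25,0,0,0],[-1.45,0,0,0],[-1.65,0,0,0],[-1.85,0,0,0],[-2.0,0,0,0],[-2.1,0,0,0],[-2.1,0,0,0]]]'; python3 go.py st 0.5 22 47 180
python3 - <<'E'
from fit import *
np.set_printoptions(suppress=True,precision=4)
for n,b in(("top",(228,195,92,98)),("side",(243,203,104,98))):
    p=np.load(f"p_{n}.npy");p[3]=-.003;p[5]=0
    _,d=arm.grab_frame(n);q,f=fit(n,d,b,p,[3,4,5]);print(n,round(f,2),q[3:6])
E
```

```text
t: 4.65
eef_pos: [0.515, 0.0249, 0.0467]
ee_rot: [3.142, 0.001, -3.006]
force: [-0.4, -0.4, -0.6]
width: 0.0351
gripper_force: 0.2
tcp stage mm [-4.4 22.9 46.7]
t 4.65 eef [0.515  0.0249 0.0467] yaw -172.22 F [-0.4 -0.4 -0.6] w 0.0351 q6 -1.86
rows unit shift [-0.195 -0.035 -0.013] turn 0.014
top 6.34 [-0.003   0.0221  0.    ]
side 4.7 [-0.0024  0.0228  0.0039]
```

```bash
python3 -m crank '[[[-0.05,0,0,0],[-0.1,0,0,0],[-0.15,0,0,0],[-0.15,0,0,0]]]'; python3 go.py st 0.5 22 47 180
```

```text
t: 5.25
eef_pos: [0.5175, 0.025, 0.0463]
ee_rot: [-3.141, -0.001, -3.006]
force: [-4.3, 0.3, 1.9]
width: 0.035
gripper_force: 2.5
tcp stage mm [-1.9 22.7 46.3]
t 5.25 eef [0.5175 0.025  0.0463] yaw -172.24 F [-4.3  0.3  1.9] w 0.035 q6 -1.86
rows unit shift [-0.096 -0.028 -0.026] turn 0.01
```

```bash
python3 -m crank '[[[-0.06,0,0,0],[-0.12,0,0,0],[-0.12,0,0,0]]]'; python3 go.py st -40 22 47 180
```

```text
t: 5.62
eef_pos: [0.5176, 0.0246, 0.0456]
ee_rot: [-3.141, -0.007, -3.007]
force: [-11.5, -0.1, 4.9]
width: 0.0351
gripper_force: 6.0
tcp stage mm [-1.8 22.2 45.6]
t 5.62 eef [0.5176 0.0246 0.0456] yaw -172.28 F [-11.5  -0.1   4.9] w 0.0351 q6 -1.86
rows unit shift [ 1.527 -0.009 -0.047] turn 0.002
```

```bash
python3 -m crank '[[[0.4,0,0,0],[0.8,0,0,0],[0.8,0,-1.5,0],[0.8,0,-3,0],[0.8,0,-3,0]]]'; python3 go.py st 46 103 120 -90
```

```text
t: 6.25
eef_pos: [0.5036, 0.0238, 0.1249]
ee_rot: [3.14, 0.007, -3.005]
force: [0.4, 0.5, 0.2]
width: 0.0345
gripper_force: 0.0
tcp stage mm [-15.8  23.4 124.9]
t 6.25 eef [0.5036 0.0238 0.1249] yaw -172.17 F [0.4 0.5 0.2] w 0.0345 q6 -1.87
rows unit shift [-2.476  3.18   0.218] turn -17.977
```

```bash
python3 -m crank '[[[-0.8,1,0,-2],[-1.6,2,0,-4],[-2.4,3.2,0,-6],[-2.48,3.18,0,-8],[-2.48,3.18,0,-10],[-2.48,3.18,0,-12],[-2.48,3.18,0,-14],[-2.48,3.18,0,-16],[-2.48,3.18,0,-18],[-2.48,3.18,0,-18],[-2.48,3.18,0,-18]]]'; python3 go.py st 46 103 47 -90
```

```text
t: 7.62
eef_pos: [0.5519, 0.1102, 0.1213]
ee_rot: [3.142, 0.0, -1.439]
force: [-0.3, -0.2, 0.3]
width: 0.0351
gripper_force: 0.0
tcp stage mm [ 43.6 102.4 121.3]
t 7.62 eef [0.5519 0.1102 0.1213] yaw -82.44 F [-0.3 -0.2  0.3] w 0.0351 q6 -0.41
rows unit shift [-0.023 -0.095  2.971] turn -0.03
```

```bash
python3 -m crank '[[[0,0,1.5,0],[0,0,2.7,0],[0,0,2.95,0],[0,0,2.95,0],[0.3,0,2.95,0],[0.5,0,2.95,0],[0.65,0,2.95,0],[0.85,0,2.95,0],[1.05,0,2.95,0],[1.2,0,2.95,0],[1.3,0,2.95,0],[1.3,0,2.95,0]]]'; python3 go.py st 43.6 66.8 47 -90
```

```text
t: 9.12
eef_pos: [0.5561, 0.0774, 0.0476]
ee_rot: [3.141, -0.0, -1.435]
force: [-0.3, 0.1, -0.3]
width: 0.0349
gripper_force: 0.0
tcp stage mm [43.4 69.4 47.6]
t 9.12 eef [0.5561 0.0774 0.0476] yaw -82.24 F [-0.3  0.1 -0.3] w 0.0349 q6 -0.35
rows unit shift [ 0.105 -0.007  0.024] turn 0.01
```

```bash
python3 -m crank '[[[0.05,0,0,0],[0.1,0,0,0],[0.15,0,0,0],[0.2,0,0,0],[0.2,0,0,0]]]'; python3 go.py st 43.6 66.8 47 -90
```

```text
t: 9.75
eef_pos: [0.5568, 0.0754, 0.0477]
ee_rot: [-3.141, 0.003, -1.435]
force: [-6.0, 15.2, -0.2]
width: 0.0353
gripper_force: 8.0
tcp stage mm [43.8 67.3 47.7]
t 9.75 eef [0.5568 0.0754 0.0477] yaw -82.2 F [-6.  15.2 -0.2] w 0.0353 q6 -0.34
rows unit shift [0.021 0.009 0.026] turn 0.017
```

```bash
python3 -m crank '[[[-0.5,0,0,0],[-0.8,0,0,0],[-0.8,0,-2,0],[-0.8,0,-4,0],[-0.8,0,-6,0],[-0.8,0,-6,0]]]' 0; python3 go.py w 454 324 200 -120.7
```

```text
t: 10.5
eef_pos: [0.5567, 0.0935, 0.2024]
ee_rot: [-3.134, 0.002, -1.434]
force: [-0.4, -0.1, -0.1]
width: 0.0858
gripper_force: 0.0
tcp stage mm [ 46.1  85.3 202.4]
t 10.5 eef [0.5567 0.0935 0.2024] yaw -82.19 F [-0.4 -0.1 -0.1] w 0.0858 q6 -0.38
rows unit shift [-9.693  2.816  0.09 ] turn 7.702
```

```bash
python3 -m crank '[[[-1.6,0.47,0,1.3],[-3.2,0.94,0,2.6],[-4.8,1.41,0,3.9],[-6.4,1.88,0,5.2],[-8,2.35,0,6.5],[-9.69,2.82,0,7.7],[-9.69,2.82,0,7.7],[-9.69,2.82,0,7.7],[-9.69,2.82,0,7.7]]]'; python3 go.py w 454 324 63 -120.7
cat > r2.py <<'E'
from fit import *
np.set_printoptions(suppress=True,precision=4)
import sys
for n,b in(("top",(228,195,92,98)),("side",(243,203,104,98))):
    p=np.load(f"p_{n}.npy");p[3:6]=0
    im,d=arm.grab_frame(n);q,f=fit(n,d,b,p,[3,4,5]);print(n,round(f,2),q[3:6])
    cv2.imwrite(f"pics/{n}_{sys.argv[1]}.png",im[:,:,::-1])
E
python3 r2.py a; cd pics; python3 -c "
import cv2,numpy as np
a=cv2.imread('side_a.png')[180:400,200:400];b=cv2.imread('top_a.png')[180:310,100:330]
cv2.imwrite('c1.png',np.hstack([cv2.resize(a,(400,440)),cv2.resize(b,(400,440))]))"
```

```text
t: 11.62
eef_pos: [0.4519, 0.3224, 0.1975]
ee_rot: [-3.142, -0.001, -2.107]
force: [-0.7, 0.5, -0.6]
width: 0.0877
gripper_force: 0.0
tcp stage mm [-27.  326.1 197.5]
t 11.62 eef [0.4519 0.3224 0.1975] yaw -120.74 F [-0.7  0.5 -0.6] w 0.0877 q6 -1.51
rows unit shift [-0.103 -0.038  5.382] turn -0.008
top 2.49 [-0.0002  0.0012  0.0023]
side 6.0 [-0.0003  0.0014  0.0001]
```

View pics/c1.png

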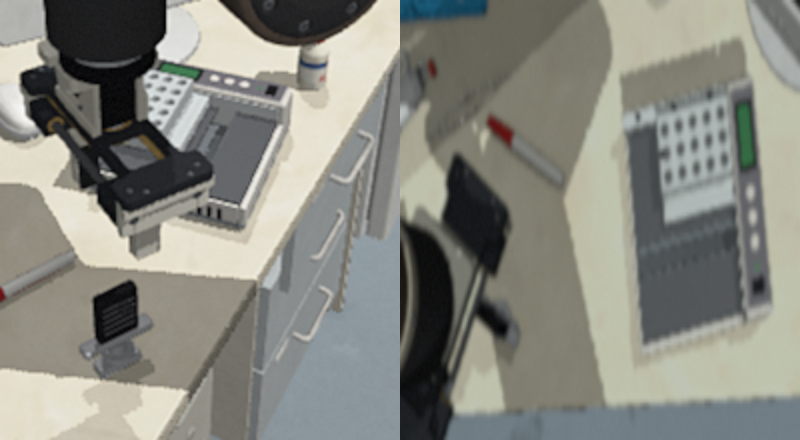

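The block sits home in the corner (image 1: the clamp is upright at (118,325), below the open gripper). Descending onto the grip.

```bash
python3 -m crank '[[[-0.1,-0.04,1.5,0],[-0.1,-0.04,3,0],[-0.1,-0.04,4.3,0],[-0.1,-0.04,5,0],[-0.1,-0.04,5.38,0],[-0.1,-0.04,5.38,0],[-0.1,-0.04,5.38,0]]]'; python3 -m crank '[[[0,0,0,0],[0,0,0,0],[0,0,0,0],[0,0,0,0],[0,0,0,0],[0,0,0,0],[0,0,0,0],[0,0,0,0]]]' 1 25; python3 go.py w 454 324 63 -120.7
```

```text
t: 12.6
eef_pos: [0.4544, 0.3253, 0.0642]
ee_rot: [-3.141, 0.001, -2.107]
force: [-0.5, -0.3, 0.3]
width: 0.0877
gripper_force: 0.0
t: 13.6
eef_pos: [0.4539, 0.3249, 0.0633]
ee_rot: [3.142, -0.0, -2.107]
force: [-1.7, 1.3, -3.6]
width: 0.0134
gripper_force: 25.0
tcp stage mm [-24.7 328.4  63.3]
t 13.6 eef [0.4539 0.3249 0.0633] yaw -120.72 F [-1.7  1.3 -3.6] w 0.0134 q6 -1.51
rows unit shift [ 0.028 -0.023  0.011] turn -0.004
```

```bash
python3 -m crank '[[[0,0,-1,0],[0,0,-2.5,0],[0,0,-4,0],[0,0,-4.4,0],[0,0,-4.4,0]]]'; python3 go.py st -14 0 172 -90
```

```text
t: 14.22
eef_pos: [0.4537, 0.3249, 0.1732]
ee_rot: [3.141, 0.001, -2.107]
force: [0.7, 1.4, -3.0]
width: 0.0141
gripper_force: 25.0
tcp stage mm [-24.9 328.4 173.2]
t 14.22 eef [0.4537 0.3249 0.1732] yaw -120.73 F [ 0.7  1.4 -3. ] w 0.0141 q6 -1.51
rows unit shift [10.016 -8.509  0.041] turn -7.689
```

```bash
python3 -m crank '[[[1.25,-1.06,0,-1],[2.5,-2.12,0,-2],[3.75,-3.2,0,-3],[5,-4.25,0,-4],[6.25,-5.3,0,-5],[7.5,-6.4,0,-6],[8.75,-7.45,0,-7],[10,-8.5,0,-7.69],[10.02,-8.51,0,-7.69],[10.02,-8.51,0,-7.69],[10.02,-8.51,0,-7.69]]]'; python3 go.py st -14 0 115 -90
```

```text
t: 15.6
eef_pos: [0.5085, 0.0015, 0.1727]
ee_rot: [3.141, -0.0, -1.435]
force: [0.3, -0.5, -0.6]
width: 0.0142
gripper_force: 25.0
tcp stage mm [-14.    0.6 172.7]
t 15.6 eef [0.5085 0.0015 0.1727] yaw -82.24 F [ 0.3 -0.5 -0.6] w 0.0142 q6 -0.25
rows unit shift [ 2.200e-02 -1.000e-03  2.307e+00] turn 0.01
```

```bash
python3 -m crank '[[[0,0,1,0],[0,0,2,0],[0,0,2.5,0],[0,0,2.5,0],[0,0,2.5,0]]]'; python3 go.py st -14 0 85 -90
cat > r3.py <<'E'
from fit import *
import sys
np.set_printoptions(suppress=True,precision=4)
s=arm.get_state();zf=s["eef_pos"][2]-.063
CL=[(-.038,.038,-.008,.008,.035,.045),(-.023,.023,-.009,.009,0,.009),(-.017,.017,-.007,.007,.018,.035),(-.012,.012,-.0157,.0157,.018,.035),(-.007,.007,-.017,.017,.018,.035),(-.008,.008,-.008,.008,.009,.018)]
im,d=arm.grab_frame("side");cv2.imwrite(f"pics/s_{sys.argv[1]}.png",im[:,:,::-1])
p=np.load("p_side.npy");p[3:6]=[-.0003,.0014,0]
c=proj("side",[s["eef_pos"][0],s["eef_pos"][1],zf+.02]).astype(int)
o,D,dd=rays("side",d,(c[0]-26,c[1]-14,52,36))
base=pred(p,o,D)
P=o+D*dd[:,None];k=P[:,2]<zf+.05   # leave out grip and fingers
o2,D,dd,base=o+[0,0,p[6]],D[k],dd[k],base[k]
def full(q):
    os,Ds=loc(o2,D,p[0],p[1],p[2]);os=os-np.array([-.014+q[0],q[1],zf+q[3]])
    ob,Db=loc(os,Ds,0,0,q[2]+float(sys.argv[2]))
    return np.minimum(base,cast(ob,Db,CL))
cost=lambda q:np.minimum(abs(full(q)-dd),.012).mean()*1000
q=np.zeros(4)
for k in(1,.3):
    q=minimize(cost,q,method="Nelder-Mead",options=dict(initial_simplex=np.vstack([q,q+k*np.diag([.006,.006,.05,.004])]))).x
print("clamp in slot frame x,y mm",q[:2]*1e3,"yaw",q[2],"dz",q[3]*1e3,"cost",cost(q),"n",len(dd))
a=im[c[1]-45:c[1]+45,c[0]-60:c[0]+60,::-1];cv2.imwrite(f"pics/s_{sys.argv[1]}c.png",cv2.resize(a,(800,600),interpolation=cv2.INTER_CUBIC))
E
python3 r3.py b 1.5708
```

```text
t: 16.23
eef_pos: [0.5094, 0.0013, 0.1116]
ee_rot: [-3.14, 0.0, -1.435]
force: [-0.0, 0.5, -2.0]
width: 0.0139
gripper_force: 25.0
tcp stage mm [-13.    0.2 111.6]
t 16.23 eef [0.5094 0.0013 0.1116] yaw -82.23 F [-0.   0.5 -2. ] w 0.0139 q6 -0.25
rows unit shift [0.008 0.04  1.065] turn 0.011
clamp in slot frame x,y mm [ 2.2317 -1.9196] yaw 0.01946880808895568 dz 0.18119266483369253 cost 2.5589565805547285 n 1781
```

View pics/s_bc.png

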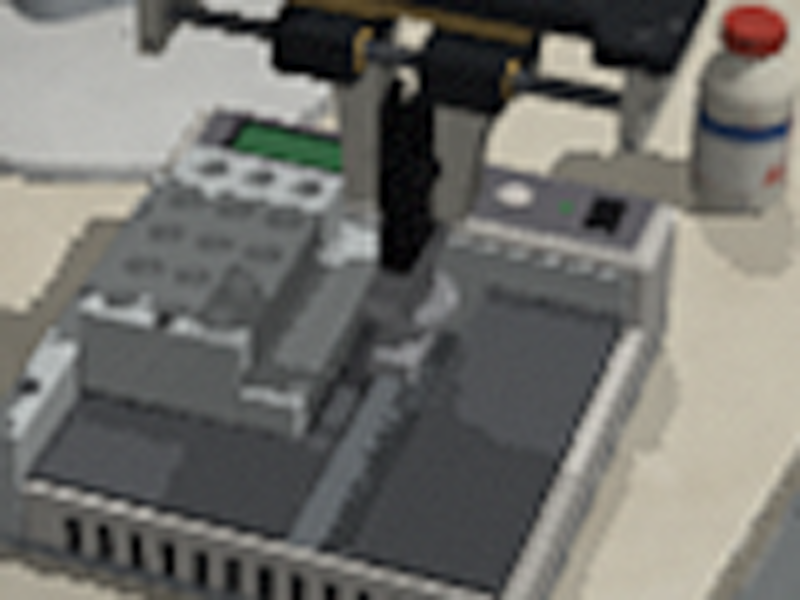

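```bash
python3 -m crank '[[[0,0.11,0,0],[0,0.11,0.2,0],[0,0.11,0.35,0],[0,0.11,0.45,0],[0,0.11,0.55,0],[0,0.11,0.6,0],[0,0.11,0.6,0]]]'; python3 go.py st -15.8 0 85 -90
```

```text
t: 17.15
eef_pos: [0.5061, 0.0005, 0.0957]
ee_rot: [3.141, -0.0, -1.436]
force: [-0.2, 0.5, -2.5]
width: 0.0135
gripper_force: 25.0
tcp stage mm [-16.5  -0.1  95.7]
t 17.15 eef [5.061e-01 5.000e-04 9.570e-02] yaw -82.27 F [-0.2  0.5 -2.5] w 0.0135 q6 -0.25
rows unit shift [-0.005 -0.028  0.428] turn 0.004
```

```bash
python3 -m crank '[[[0,0,0.12,0],[0,0,0.22,0],[0,0,0.32,0],[0,0,0.38,0],[0,0,0.42,0],[0,0,0.44,0],[0,0,0.44,0]]]'; python3 go.py st -15.8 0 85 -90; python3 r3.py c 1.5708
```

```text
t: 18.02
eef_pos: [0.5061, 0.0005, 0.0852]
ee_rot: [-3.141, -0.0, -1.436]
force: [-2.2, 0.3, 4.4]
width: 0.014
gripper_force: 25.0
tcp stage mm [-16.4  -0.1  85.2]
t 18.02 eef [5.061e-01 5.000e-04 8.520e-02] yaw -82.26 F [-2.2  0.3  4.4] w 0.014 q6 -0.25
rows unit shift [-0.004 -0.025  0.009] turn 0.006
clamp in slot frame x,y mm [-0.7999 -1.4021] yaw 0.04798095075117789 dz -0.3158790528722216 cost 2.3497838410340677 n 1686
```

```bash
python3 -m crank '[[[0,0,-0.01,1.6],[0,0,-0.01,3.2],[0,0,-0.01,4.8],[0,0,-0.01,6.4],[0,0,-0.01,8],[0,0,-0.01,9.6],[0,0,-0.01,11.2],[0,0,-0.01,12.8],[0,0,-0.01,14.4],[0,0,-0.01,16],[0,0,-0.01,18],[0,0,-0.01,18]]]'; python3 go.py st -15.8 0 85 180
```

```text
t: 19.58
eef_pos: [0.5065, 0.0006, 0.0852]
ee_rot: [3.141, 0.001, -3.006]
force: [-0.7, 0.8, 1.4]
width: 0.0134
gripper_force: 25.0
tcp stage mm [-16.1  -0.1  85.2]
t 19.57 eef [0.5065 0.0006 0.0852] yaw -172.2 F [-0.7  0.8  1.4] w 0.0134 q6 -1.82
rows unit shift [-0.011  0.002  0.01 ] turn 0.017
```

Turned; press lightly, release, rise.

```bash
python3 -m crank '[[[0,0,0.02,0],[0,0,0.02,0],[0,0,0.02,0]]]' 0.5; python3 -m crank '[[[0,0,-0.5,0],[0,0,-1.5,0],[0,0,-3,0],[0,0,-5,0],[0,0,-5,0],[-0.5,-1,-5,0]]]' 0.5; python3 -m crank '[[[2,0,0,0],[4,0,0,0],[4,0,0,0],[4,0,0,0]]]'; python3 r3.py d 0; python3 r2.py d
```

```text
t: 19.95
eef_pos: [0.5061, 0.0005, 0.0845]
ee_rot: [-3.142, -0.0, -3.006]
force: [-0.4, 0.0, -0.1]
width: 0.0385
gripper_force: 0.0
t: 20.7
eef_pos: [0.5218, -0.0219, 0.2112]
ee_rot: [3.141, 0.003, -3.004]
force: [-0.4, 2.0, -1.1]
width: 0.0439
gripper_force: 0.0
t: 21.2
eef_pos: [0.423, -0.036, 0.2103]
ee_rot: [3.141, 0.002, -3.006]
force: [-0.3, -0.4, -0.2]
width: 0.0439
gripper_force: 0.0
clamp in slot frame x,y mm [6.75 6.75] yaw -0.037500000000000006 dz -0.5 cost 4.6249557828621946 n 1802
top 6.33 [-0.0003  0.0013  0.0006]
side 3.68 [-0.0001  0.0015  0.0007]
```

View pics/side_d.png

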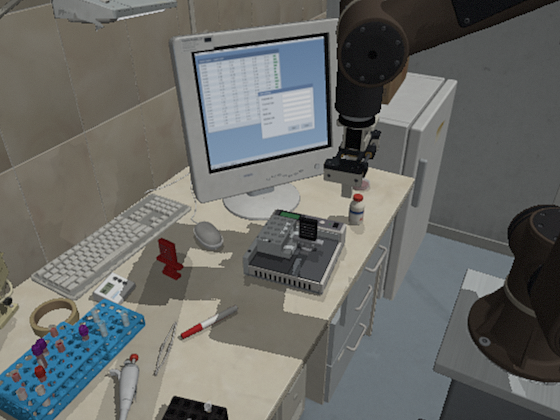

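The clamp stands in the slot at about (308,228) and the block is in its corner. I'll check the clamp numerically.

```bash
sed 's/zf=.*$/zf=.022;s["eef_pos"]=np.array([.506,.0005,.085])/' r3.py > r4.py; python3 r4.py e 0; python3 - <<'E'
from h import *
for th in("bottle_mid","petri_dish"):
    _,d=arm.grab_frame("side");X=cloud("side",d)
    for r in arm.trace(th,"side")[:1]:
        q=X[r["mask"]&(X[...,2]>.003)];print(th,np.round(np.median(q,0),3))
X=X.reshape(-1,3);m=(abs(X[:,0]-.506)<.035)&(abs(X[:,1])<.035)&(X[:,2]>.11)&(X[:,2]<.15)
print(m.sum(),np.percentile(X[m][:,2],95),cv2.minAreaRect((X[m][:,:2]*1000).astype(np.float32)))
E
```

```text
clamp in slot frame x,y mm [-1.4978 -1.1721] yaw 0.022257807107166842 dz -0.06672630657515095 cost 2.4190163715793096 n 1662
bottle_mid [ 0.456 -0.195  0.049]
145 0.12644893555331788 ((504.9434509277344, 2.5195980072021484), (42.7558708190918, 17.73357582092285), 6.909360885620117)
```

```bash
python3 -c "
from station import arm
print(arm.job_done())"
```

```text
the job is handed in; nothing more can be done
None
```

The job is handed in; no verdict came back. At the last check the block lay within about 1.5 mm of home in both axes and square to both stops. The T-clamp stood in the slot, about 1.5 mm off its centre line, collar on the deck, bar over the block's ledge to about 1°. The bottle had not moved, and I never touched the petri dish, though the last look did not detect it.

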